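# Set the eyelet with the two-stage bench press

### The arm

A 7-joint arm with a two-finger parallel gripper is mounted at the origin on the work surface. World frame = base frame: x ahead of the robot, y to its left, z up, the work surface at z = 0. Lengths are in m, angles in rad, forces in N, time in s.
With the tool pointing down it reaches from about 0.425 to 1.025 m from the base axis. Payload 9.4 kg.
Tool frame: the origin (TCP) lies at the very end of the fingers, on their centre line; the grasp point (between the pads) lies bot.grip_point_offset behind it (bot.grip_point_offset is the distance from the TCP to the grasp point, in m); z points along the fingers, y is the line along which they close (so a half turn about z gives the same grasp; the last joint's range is limited). The gripper opens to 85 mm and grips with 20 to 120 N. Pads are 22 mm wide; open, the fingers measure 114 mm over their backs; the gripper's body (76 mm by 85 mm) begins 54 mm behind the grasp point. The pads swing forward as they close: fully open they stand 13 mm farther back than shut.
Start: joints at [1.223, 0.599, -0.003, 1.599, 0.002, 0.943, -0.08], TCP at [0.194, -0.699, 0.231] pointing down, gripper open.
Joint ranges: [-2.57, 2.57], [-0.35, 1.97], [-1.29, 1.29], [0.11, 2.56], [-1.05, 4.19], [0.11, 1.86], [-2.63, 2.63]. Speed limits (rad/s): [2.22, 2.22, 3.01, 3.01, 3.14, 3.14, 3.14].

### API

Orientations are given as [roll, pitch, yaw] about the fixed x, y, z axes, in that order (R = Rz(yaw) Ry(pitch) Rx(roll)).
In Python, from cell import bot gives the robot as it stands.
- The arm moves only by the tool drive_tool, never from a script. Its argument "rows" is a list of rows, each a list of 5 numbers: the shift along the tool's x, y, z in mm, then the turn about the tool's z in degrees, then the closure, from 0 (fully open) to 1 (shut). A call has 1 to 12 rows; each row shifts and turns the commanded pose from where the row before left it, along the tool's axes as they then stand; what a row does not reach is not made up. A row lasts 1/8 s, in which the tool goes at most 62.5 mm and 10.7 degrees, less where a joint would pass 70% of its speed; a pose out of reach is approached as far as the arm can. A call with a gripper value outside its range is refused whole. The fingers move at their own pace and stop on an object; "newtons" is the grip in N (left out, the last holds). Time passes only in rows, so rows that do not move let the fingers close. It gives the time, the measured TCP pose, the force, the opening and the grip force at its end, in the units of the state.
- bot.get_obs(): the state, without advancing time (a new reading comes with each control period).
- bot.grab_frame(name): name is "scene" or "top"; returns a dict with "pixels" (384x512x3 uint8, blue, green, red), "intrinsics" (3x3 intrinsics, pixels), "eye" and "attitude" of the camera in the world. Camera axes: x right, y up, looking along -z (the intrinsics and any distortion apply to the point x, -y, -z); pixel columns grow to the right and rows downward; lengths in m; the calibration is good to about 2 mm. A picture is of the moment at which its call begins. There is no depth.
- bot.job_done(): hands the job in; it is judged then, once.
The state is a dict: "t": time; "q": joint angles; "joint_velocities": joint speeds; "effort": joint torques, N m; "ee_pos": TCP position; "tool_rot": TCP orientation; "wrist_force": force on the tool from outside, world axes, zero at the start; "moment": the same for the moment, N m; "gripper_width": opening from 0.0 (shut) to 1.0 (fully open); "finger_force": force on a finger pad.
Only numpy, scipy, OpenCV 4.12 (cv2) and the standard library are available. Lean on these libraries where they do the work, as an engineer would, in place of code of your own. Each camera call takes 0.05 s, during which the arm holds its last target. There are 200 camera calls.

### The job

A leather strap with a brass eyelet lies under the nose of the eyelet press that has the orange palm button. Press the orange button to its halfway stop so that the clamp foot comes down on the strap, keep it still there for about one second, then press it fully down to set the eyelet, and let it spring back up. Leave the blue button of the other press alone.

Things in the scene. Friction and masses are not known exactly. Their poses are not given: they have to be found in the camera images.
- orange_press_top (a point): centre of the flat top of the orange palm button, the one to press: round cap 60 mm across, top 105 mm above the table when released; rides with the cap, z up. Pressed straight down 20 mm in all: 10 mm at 2 to 5 N to the halfway stop, which holds up to 13 N, then 10 mm at 13 to 17 N to a hard bottom. Springs back. The press frame (178 mm high, 55 mm wide) is 140 mm away along +y
- second_stage (a joint): how far the orange button has gone beyond its halfway stop, m: 0 when released and at the halfway stop, 0.010 fully down. The button stands on a green pod 100 mm square and 60 mm high
- clamp_foot (a joint): how far the steel clamp foot under the nose of the orange press has come down, m: 0 up, 0.010 on the strap. The first 10 mm of the orange button's travel drive it down by as much; it rises again when the button is let up
- blue_press_top (a point): centre of the flat top of the blue palm button of the second, otherwise identical press, with no strap under its nose: same sizes, heights and axes. Not to be pressed

How it is judged:
On the way, in this order (a step that is already met when the one before it is completed fails the run):
1. the orange button is held still at its halfway stop, the clamp foot down: foot at least 7 mm down, second stage under 3 mm, both still for 0.5 s (value of joint clamp_foot above 0.007 m and value of joint second_stage below 0.003 m and velocity of joint each of clamp_foot, second_stage below 0.003 m/s), for 0.5 s.
2. the orange button is fully down: second stage at least 8 mm, clamp foot still at least 7 mm down (value of joint second_stage above 0.008 m and value of joint clamp_foot above 0.007 m), for 0.05 s.
At the end, for the whole second after the job is handed in: the orange button is back up within 3 mm of its released height, its second stage and the clamp foot within 2 mm of their released positions, and the blue button is at its released height within 3 mm (value of joint each of second_stage, clamp_foot below 0.002 m and distance of each of orange_press_top, blue_press_top from where it was at the start of the episode below 0.003 m); the robot touches nothing.
It fails at once if the blue button is pressed by more than 4 mm (distance of blue_press_top from where it was at the start of the episode above 0.004 m).
It also fails if it takes over 32 s, if anything falls off the work surface, if the arm or the gripper's body presses on something with over 40 N, if the wrist force passes 120 N, or if a joint passes its speed limit or range.

## Working session

There is one attempt and no reset: what is moved stays moved. The work goes in short steps, Python scripts to look and compute and a tool call to move; the robot and the scene stay as the last step left them, time stands still between calls to the robot, and variables do not carry over. Pictures are saved under pics/ and viewed, at most 10 in all, crops included, and the job is handed in when it is done.

Besides the shell and the picture viewer there is one more tool, called after "Call:" by a JSON object that holds its "op" and its "data", one argument or row to a line. drive_tool: Moves the arm, as the interface text tells. Its arguments: {"type":"object","properties":{"rows":{"type":"array","items":{"type":"array","items":{"type":"number"}}},"newtons":{"type":"number"}},"required":["rows"]}

```bash
mkdir -p pics
cat > h.py <<'E'
import numpy as np,cv2
from cell import bot
def ray(f,u,v):
    K=np.array(f["intrinsics"]);A=np.array(f["attitude"])
    if A.shape!=(3,3):
        from scipy.spatial.transform import Rotation as R
        A=R.from_euler('xyz',A).as_matrix() if A.size==3 else R.from_quat(A).as_matrix()
    d=np.linalg.inv(K)@[u,v,1]; return np.array(f["eye"]),A@[d[0],-d[1],-d[2]]
def onz(f,u,v,z):
    e,d=ray(f,u,v); return e+d*(z-e[2])/d[2]
E
python3 - <<'E'
from h import *
o=bot.get_obs();print({k:np.round(o[k],3).tolist() for k in o},bot.grip_point_offset)
ims=[]
for n in("scene","top"):
    f=bot.grab_frame(n);p=np.array(f["pixels"]);cv2.imwrite(f"pics/{n}0.png",p)
    print(n,f["eye"],f["attitude"],[k for k in f])
    h=cv2.cvtColor(p,cv2.COLOR_BGR2HSV)
    for c,lo,hi in(("orange",5,20),("blue",98,125)):
        m=cv2.inRange(h,(lo,140,80),(hi,255,255))
        _,_,s,ce=cv2.connectedComponentsWithStats(m)
        for i in range(1,len(s)):
            if s[i,4]>60: print(c,s[i],ce[i].round(1),onz(f,*ce[i],.105).round(4))
E
```

```text
{'t': 0.0, 'q': [1.223, 0.6, -0.003, 1.6, 0.002, 0.943, -0.08], 'joint_velocities': [0.0, -0.002, 0.001, 0.001, 0.0, -0.001, -0.0], 'effort': [-0.0, -77.645, 1.564, -25.801, 0.012, 0.009, 0.0], 'ee_pos': [0.194, -0.698, 0.23], 'tool_rot': [-3.14, 0.0, 0.271], 'wrist_force': [-0.539, -0.799, 0.247], 'moment': [-0.021, 0.031, -0.03], 'finger_force': 0.0, 'gripper_width': 0.998} 0.0187
scene [1.13610885 0.25944731 0.82335504] [ 0.76579989 -0.002179    2.00772188] ['pixels', 'intrinsics', 'eye', 'attitude']
orange [453   8  27  10 128] [468.1  11.8] [-0.7967  0.3125  0.105 ]
orange [   0   15  141  104 3833] [56.1 62.5] [ 0.2313 -0.904   0.105 ]
orange [     0     43    512    341 109008] [274.5 229.5] [0.5853 0.0501 0.105 ]
orange [ 46  99  16  28 214] [ 53.7 111. ] [ 0.4499 -0.7085  0.105 ]
orange [  4 128  20  29 275] [ 13.6 141.2] [ 0.6024 -0.705   0.105 ]
orange [   0  305  150   79 2087] [ 43.1 343.9] [ 0.997  -0.2165  0.105 ]
blue [ 462    4   50   69 2243] [490.   38.1] [-0.5865  0.4104  0.105 ]
blue [281 237  26  22 414] [294.1 247.9] [0.6136 0.1072 0.105 ]
top [0.41272723 0.00502432 0.99593043] [ 0.16816603 -0.02172435 -1.59910024] ['pixels', 'intrinsics', 'eye', 'attitude']
orange [   0    0  117   56 4718] [62.  26.7] [0.9813 0.4366 0.105 ]
orange [     0     31    512    353 138253] [264.  225.6] [ 0.4838 -0.0403  0.105 ]
orange [  88   35   85   20 1151] [135.7  45.4] [0.9292 0.2571 0.105 ]
orange [ 45  90  42  29 599] [ 65.4 103.8] [0.7829 0.4183 0.105 ]
orange [  0  97  11  32 249] [  3.9 112.4] [0.7645 0.5596 0.105 ]
orange [368 187  27  26 548] [381.3 199.1] [ 0.5374 -0.3124  0.105 ]
blue [188 161  26  25 505] [200.6 172.8] [0.6091 0.1018 0.105 ]
```

View pics/scene0.png

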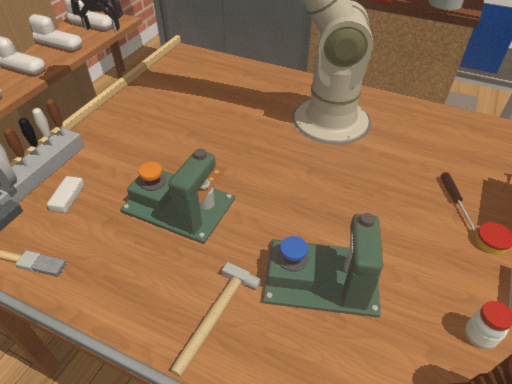

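View pics/top0.png

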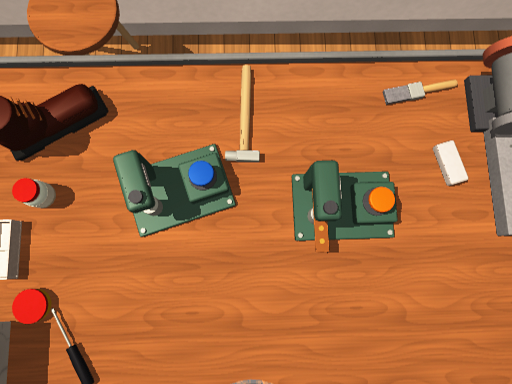

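The scene view shows the orange cap at about (150,170) and the blue one at (294,246). In the top view they are at (381,199) and (200,173). I'll check the orange position across both views.

Run:
```python
from h import *
R=[]
for n in("scene","top"):
    f=bot.grab_frame(n);h=cv2.cvtColor(np.array(f["pixels"]),cv2.COLOR_BGR2HSV)
    m=cv2.inRange(h,(8,225,200),(18,255,255)); 
    _,_,s,ce=cv2.connectedComponentsWithStats(m)
    for i in range(1,len(s)):
        if s[i,4]>100 and s[i,4]<3000 and s[i,2]<45: print(n,s[i],ce[i].round(1),onz(f,*ce[i],.105).round(4))
    print(f["intrinsics"][0][0])
o=bot.get_obs()
from scipy.spatial.transform import Rotation as Ro
T=Ro.from_euler('xyz',o["tool_rot"]).as_matrix();print(T.round(3))
print("shift mm",(1e3*T.T@(np.array([.537,-.312,.18])-o["ee_pos"])).round(1),o["t"])
```

```text
422.52880256905036
top [369 187  26  25 487] [381.6 199.1] [ 0.5376 -0.3132  0.105 ]
394.28384210800306
[[ 0.964  0.268 -0.   ]
 [ 0.268 -0.964  0.001]
 [-0.    -0.001 -1.   ]]
shift mm [ 434.  -280.4   51. ] 0.2
```

Call:
{"op": "drive_tool", "data": {
  "rows": [
    [24,-15,0,0,1],
    [44,-28,0,0,1],
    [50,-32,0,0,1],
    [50,-32,0,0,1],
    [50,-32,0,0,1],
    [50,-32,0,0,1],
    [50,-32,0,0,1],
    [50,-32,0,0,1],
    [42,-28,0,0,1],
    [24,-17,0,0,1],
    [0,0,0,0,1],
    [0,0,0,0,1]
  ],
  "newtons": 40
}}

```text
t: 1.7
ee_pos: [0.5366, -0.3126, 0.2312]
tool_rot: [3.142, 0.001, 0.271]
wrist_force: [0.3, -1.0, 1.1]
gripper_width: -0.001
finger_force: 0.0
```

Run:
```python
from h import *
o=bot.get_obs();print(o["t"],o["ee_pos"],o["tool_rot"],o["wrist_force"],o["gripper_width"])
f=bot.grab_frame("scene");p=np.array(f["pixels"]);print(onz(f,150.5,170,.105))
cv2.imwrite("pics/s1.png",cv2.resize(p[80:280,60:330],None,fx=2.5,fy=2.5))
from scipy.spatial.transform import Rotation as Ro
T=Ro.from_euler('xyz',o["tool_rot"]).as_matrix()
print("shift mm",(1e3*T.T@(np.array([.537,-.313,.105])-o["ee_pos"])).round(1))
```

```text
1.7 [ 0.53662722 -0.31257959  0.23124738] [3.14152608e+00 6.35728395e-04 2.70967274e-01] [ 0.2796795  -1.03936974  1.10022015] -0.0005642485201027059
[ 0.54093725 -0.30656554  0.105     ]
shift mm [  0.3   0.5 126.2]
```

View pics/s1.png

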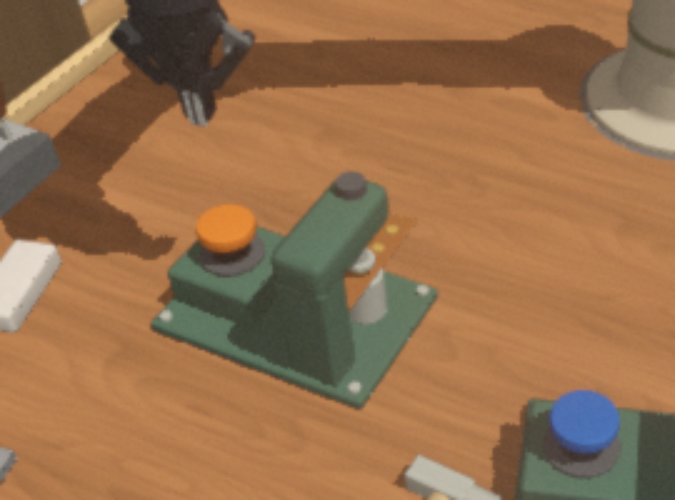

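The gripper is shut at crop (198,120), above the cap at (226,222). The two views agree to 7 mm on a 60 mm cap, so I'll descend.

Call:
{"op": "drive_tool", "data": {
  "rows": [
    [1,-1,20,0,1],
    [1,-1,35,0,1],
    [0,0,30,0,1],
    [0,0,20,0,1],
    [0,0,8,0,1],
    [0,0,0,0,1],
    [0,0,0,0,1]
  ]
}}

```text
t: 2.62
ee_pos: [0.5389, -0.3108, 0.1191]
tool_rot: [3.141, -0.001, 0.27]
wrist_force: [-0.5, 1.2, -0.1]
gripper_width: 0.0
finger_force: 0.0
```

Call:
{"op": "drive_tool", "data": {
  "rows": [
    [0,0,3,0,1],
    [0,0,3,0,1],
    [0,0,3,0,1],
    [0,0,3,0,1],
    [0,0,2,0,1],
    [0,0,0,0,1],
    [0,0,0,0,1]
  ]
}}

```text
t: 3.5
ee_pos: [0.5386, -0.3102, 0.1043]
tool_rot: [-3.142, 0.0, 0.271]
wrist_force: [-0.1, 0.9, 2.2]
gripper_width: 0.001
finger_force: 0.6
```

Call:
{"op": "drive_tool", "data": {
  "rows": [
    [0,0,2,0,1],
    [0,0,2,0,1],
    [0,0,2,0,1],
    [0,0,1,0,1],
    [0,0,1,0,1],
    [0,0,0,0,1],
    [0,0,0,0,1]
  ]
}}

```text
t: 4.38
ee_pos: [0.5386, -0.3102, 0.0963]
tool_rot: [3.142, -0.0, 0.271]
wrist_force: [-0.1, 0.4, 4.6]
gripper_width: -0.007
finger_force: 1.8
```

Call:
{"op": "drive_tool", "data": {
  "rows": [
    [0,0,0.5,0,1],
    [0,0,0.5,0,1],
    [0,0,0.5,0,1],
    [0,0,0,0,1],
    [0,0,0,0,1],
    [0,0,0,0,1]
  ]
}}

```text
t: 5.12
ee_pos: [0.5387, -0.3103, 0.0952]
tool_rot: [3.141, -0.0, 0.271]
wrist_force: [-2.4, 0.6, 8.1]
gripper_width: 0.002
finger_force: 4.0
```

Force is 8 N, between 5 and 13, so the button is at the halfway stop. I'll hold there about a second.

Call:
{"op": "drive_tool", "data": {
  "rows": [
    [0,0,0,0,1],
    [0,0,0,0,1],
    [0,0,0,0,1],
    [0,0,0,0,1],
    [0,0,0,0,1],
    [0,0,0,0,1],
    [0,0,0,0,1],
    [0,0,0,0,1],
    [0,0,0,0,1]
  ]
}}

```text
t: 6.25
ee_pos: [0.5387, -0.3103, 0.0952]
tool_rot: [3.141, -0.0, 0.271]
wrist_force: [-0.8, 1.6, 8.3]
gripper_width: -0.002
finger_force: 4.0
```

Call:
{"op": "drive_tool", "data": {
  "rows": [
    [0,0,2,0,1],
    [0,0,2,0,1],
    [0,0,2,0,1],
    [0,0,2,0,1],
    [0,0,1,0,1],
    [0,0,0.5,0,1],
    [0,0,0,0,1],
    [0,0,0,0,1]
  ]
}}

```text
t: 7.25
ee_pos: [0.5388, -0.3103, 0.0864]
tool_rot: [3.141, -0.001, 0.271]
wrist_force: [-3.3, 2.1, 15.4]
gripper_width: -0.001
finger_force: 8.1
```

Call:
{"op": "drive_tool", "data": {
  "rows": [
    [0,0,0.5,0,1],
    [0,0,0.5,0,1],
    [0,0,0.5,0,1],
    [0,0,0,0,1],
    [0,0,0,0,1]
  ]
}}

```text
t: 7.88
ee_pos: [0.5388, -0.3103, 0.0851]
tool_rot: [3.141, -0.001, 0.271]
wrist_force: [-3.8, 2.1, 17.4]
gripper_width: 0.003
finger_force: 8.6
```

Force has passed 17 N at z=0.085, so the button is fully down. I'll release smoothly and retreat upward.

Call:
{"op": "drive_tool", "data": {
  "rows": [
    [0,0,0.5,0,1],
    [0,0,0,0,1],
    [0,0,-3,0,1],
    [0,0,-6,0,1],
    [0,0,-8,0,1],
    [0,0,-10,0,1],
    [0,0,-20,0,1],
    [0,0,-30,0,1],
    [0,0,-30,0,1],
    [0,0,-20,0,1],
    [0,0,0,0,1],
    [0,0,0,0,1]
  ]
}}

```text
t: 9.38
ee_pos: [0.5381, -0.31, 0.2094]
tool_rot: [-3.141, 0.001, 0.271]
wrist_force: [0.2, -0.3, -1.2]
gripper_width: -0.003
finger_force: 0.0
```

Run:
```python
from h import *
o=bot.get_obs();print(o["t"],o["ee_pos"],o["wrist_force"])
f=bot.grab_frame("scene");p=np.array(f["pixels"])
cv2.imwrite("pics/s2.png",cv2.resize(p[80:280,60:330],None,fx=2.5,fy=2.5))
```

```text
9.375 [ 0.53813503 -0.31004428  0.20941691] [ 0.23458462 -0.31228334 -1.21658002]
```

View pics/s2.png

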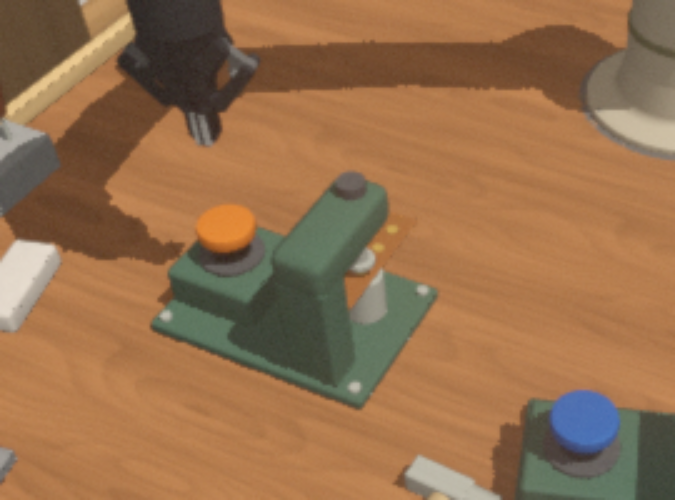

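The orange cap is back at crop (226,222), as it was before. The foot at (360,260) is up and the gripper at (203,140) is clear.

```bash
python3 -c "
from cell import bot
print(bot.job_done())"
```

```text
the job is handed in; nothing more can be done
None
```

I held the orange button at its halfway stop for over a second (about 8 N), pressed it fully down (17.4 N, z = 0.085 m) and let it spring back; I left the blue button alone and handed the job in, but no verdict came back.

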